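# Lock the cake turntable with its index pin

## Robot

A 6-joint arm with a two-finger parallel gripper is mounted at the origin on the work surface. World frame = base frame: x ahead of the robot, y to its left, z up, the work surface at z = 0. Lengths are in mm, angles in rad, forces in N, time in s.
With the tool pointing down it reaches from about 350 to 775 mm from the base axis. Payload 5.5 kg.
Tool frame: the origin (TCP) lies midway between the tips of the shut fingers; the grasp point (between the pads) lies 19 mm behind it; z points along the fingers, y is the direction in which the jaws open and shut (so a half turn about z gives the same grasp; the last joint's range is limited). The gripper opens to 85 mm and grips with 20 to 120 N. Pads are 22 mm wide; open, the fingers measure 114 mm over their backs; the gripper's body (76 mm by 85 mm) begins 54 mm behind the grasp point. The pads swing forward as they close: fully open they stand 13 mm farther back than shut.
Start: joints at [1.164, 0.313, 0.046, 1.304, 0, 1.431], TCP at [151.621, 554.695, 202.323] pointing down, gripper open.
Joint ranges: [-2.76, 2.76], [-0.86, 1.69], [-1.03, 1.26], [-2.2, 2.34], [-1.47, 1.5], [-3.14, 3.14]. Speed limits (rad/s): [2.57, 2.57, 3.14, 3.14, 3.14, 3.14].

## Interface

Orientations are given as a unit quaternion [w, x, y, z].
In Python, from cell import manip gives the robot as it stands.
- The arm moves only by the tool play_rows, never from a script. Its argument "motion" is a list of rows, each an object of numbers: "fingers": the finger opening in m, from 0 to 0.0854; "dx", "dy", "dz": the shift along the world's x, y, z in m; "yaw": the turn about the world's z in degrees. A call has 1 to 12 rows; each row shifts and turns the commanded pose from where the row before left it; what a row does not reach is not made up. A row lasts 1/10 s, in which the tool goes at most 50 mm and 8.59 degrees, less where a joint would pass 70% of its speed; a pose out of reach is approached as far as the arm can. A call with a gripper value outside its range is refused whole. The fingers move at their own pace and stop on an object; "grip_force" is the grip in N (left out, the last holds). Time passes only in rows, so rows that do not move let the fingers close. It gives the time, the measured TCP pose, the force and the opening at its end, in the units of the state.
- manip.get_obs(): the state, without advancing time (a new reading comes with each control period).
- manip.grab_frame(name): name is "scene" or "top" or "wrist"; returns a dict with "color" (480x640x3 uint8, red, green, blue), "K" (3x3 intrinsics, pixels), "k1" (the pictures are not rectified: a ray, as slopes to the right and down, at radius r is drawn at 1 + k1 r^2 times it, then the intrinsics apply), "R" (3x3) and "t" (3): a world point X has camera coordinates R X + t. Camera axes: x right, y down, z forward; pixel columns grow to the right and rows downward; lengths in mm; the calibration is good to about 2 mm. A picture is of the moment at which its call begins. There is no depth.
- manip.hand_in(): hands the job in, once; it reports no verdict.
Trained networks look in the newest picture that a camera, given by its name, has taken for a name from the list of things; names that differ only in an ending like _2 or _b are one class to them, and where a whole thing is asked for, a point or a joint stands for the part that bears it (a point fixed in the world has none). Each returns a list of dicts, best first, with "p" (0 to 1); they miss things now and then, are a little off and sometimes report something else, mostly with a low value. They report only what shows in the picture. A call takes as long as a camera call. They do not tell look-alikes from the thing itself.
- manip.recognise(camera, thing): "location" ([column, row] in pixels, amid what is visible of it).
- manip.trace(camera, thing): "pixels" (480x640 bool, what is visible of it) and "location" ([column, row] in pixels, amid what is visible of it).
- manip.tip_of(camera, thing): "location" ([column, row] in pixels: a listed point, or the origin of a listed thing).
The state is a dict: "t": time; "q": joint angles; "dq": joint speeds; "effort": joint torques, N m; "tcp_pos": TCP position; "eef_rot": TCP orientation; "force": force on the tool from outside, world axes, zero at the start; "moment": the same for the moment, N m; "grip_width": finger opening in mm.
Only numpy, scipy, OpenCV 4.12 (cv2) and the standard library are available. Lean on these libraries where they do the work, as an engineer would, in place of code of your own. Each camera call takes 0.05 s, during which the arm holds its last target. There are 200 camera calls.

## Task

Take the index pin (the one with the slimmer, taller knob) out of the white rack, put it through the hole in the cake turntable's disc, and turn the disc with it while its nose slides on the ring underneath, until you feel it drop into one of the ring's hidden holes. Push it fully home, so that its knob sits down on the disc and the turntable is locked, and only then let go. Keep hold of the pin the whole way, press and push gently (under 20 N), do not touch the cake, and leave everything else where it stands.

Things in the scene. Friction and masses are not known exactly. Their poses are not given: they have to be found in the camera images.
- pin_centre (a point): Loose index pin upright in the white rack, 90 g: black knob 22 mm across, 48 mm tall; below it a steel shank 10 mm across, 26 mm long, its last 4 mm tapering to a flat nose 6 mm across. This point is on the axis half-way up the knob: 24 mm above the knob's flat underside (shoulder), 50 mm above the nose. z runs up the pin. In the rack the shoulder lies on the rack's top.
- plug: Not to be used: a stopper with a wider, flatter black knob (36 mm across, 26 mm tall) standing in the rack's other hole, 80 mm from the pin along the rack's length; origin at the underside of its knob, on the rack's top.
- rack: Fixed white plastic block, 60 x 140 x 50 mm high (x, y, z), two upright holes of 14 mm at y = -40 and +40 mm, one with the pin and one with the stopper (either way round); origin at the centre of its underside. Stands on the left or the right of the turntable.
- disc_hole (a point): Centre of the only hole in the turntable's disc, at its top face (115 mm above the table). The hole is 14 mm across, through the 6 mm thick aluminium disc (250 mm across). z up; x points from the hole to the disc's axis. The disc turns freely either way, friction about 0.5 N at the hole, no stops. pin_centre is 36 mm above this point with the nose on the ring, 24 mm when fully home.
- ring_axis (a point): Grey index ring, hidden by the disc; it does not turn. This point: on the turning axis, level with the ring's flat top, 14 mm below the disc's top face. The ring is sprung: gives from about 2 N of downward push, then 1 mm per 2.5 N, 5 mm at most. Thickness 12 mm. See stand for its holes. This point's axes tell nothing about where the holes are.
- disc_axis (a point): Point on the disc's turning axis at the disc's top face, 100 mm from disc_hole, under the cake; same axes as disc_hole, turning with the disc.
- stand: Fixed white foot, 180 mm across; origin at the centre of its underside on the turning axis. Carries ring and disc. The ring has six through holes of 13 mm, 60 degrees apart, on the same 100 mm radius as the disc's hole. Where they lie is not known (not by this yaw either): at the start none is within 10 degrees of the disc's hole; turning 50 degrees either way passes over one.
- cake: Round cake on a gold board at the disc's middle, turning with it: board 124 mm across and 3 mm thick, cake 106 mm across, total height 37 mm above the disc; origin at the centre of its underside.
- bottle: Bystander: bottle with red cap, 64 mm across, 190 mm tall; origin under its centre.
- jar: Bystander: jar with steel cap, 72 mm across, 90 mm tall; origin under its centre.
- nozzle: Bystander: small steel piping nozzle, cone 28 mm across and 42 mm tall; origin under its centre.
- spatula: Bystander: spatula lying flat, 260 mm long; x along its length, handle to -x.
- bowl: Bystander: steel bowl, 150 mm across, 70 mm tall; origin under its centre.
- cup: Bystander: white plastic cup, 70 mm across, 70 mm tall; origin under its centre.
Not all that is in view belongs to the job. What is shaped like the rack but pink is not meant.

How it is judged:
By the outcome, as a careful person would: the job done as asked, in the order asked, and still so for the second after the job is handed in, with the robot touching nothing.
It also fails if it takes over 67 s, if anything falls off the work surface, if the arm or the gripper's body presses on something with over 40 N, if the wrist force passes 120 N, or if a joint passes its speed limit or range.

## Working session

There is one attempt and no reset: what is moved stays moved. The work goes in short steps, Python scripts to look and compute and a tool call to move; the robot and the scene stay as the last step left them, time stands still between calls to the robot, and variables do not carry over. Pictures are saved under pics/ and viewed, about 8 in all and at most 12, crops included, and the job is handed in when it is done.

Besides the shell and the picture viewer there is one more tool, called after ">>>" as name(argument=value, ...), one argument or row to a line, values as JSON. play_rows: Moves the arm, as the interface text tells. Its arguments: {"type":"object","properties":{"motion":{"type":"array"},"grip_force":{"type":"number"}},"required":["motion"]}

```bash
mkdir -p pics; cat > h.py <<'E'
import numpy as np, cv2
from cell import manip
def ray(f,px):
    K=f["K"];k1=f["k1"]
    d=np.array([(px[0]-K[0][2])/K[0][0],(px[1]-K[1][2])/K[1][1]]);s=d.copy()
    for _ in range(20): s=d/(1+k1*(s@s))
    R=np.array(f["R"]);t=np.array(f["t"])
    return -R.T@t, R.T@np.array([s[0],s[1],1.])
def at_z(f,px,z):
    o,d=ray(f,px);return o+d*(z-o[2])/d[2]
def proj(f,X):
    c=np.array(f["R"])@np.array(X)+np.array(f["t"]);s=c[:2]/c[2];s=s*(1+f["k1"]*(s@s))
    return np.array([f["K"][0][0]*s[0]+f["K"][0][2],f["K"][1][1]*s[1]+f["K"][1][2]])
def tri(fs,pxs):
    A=np.zeros((3,3));b=np.zeros(3)
    for f,p in zip(fs,pxs):
        o,d=ray(f,p);d=d/np.linalg.norm(d);M=np.eye(3)-np.outer(d,d);A+=M;b+=M@o
    return np.linalg.solve(A,b)
def save(f,n): cv2.imwrite("pics/"+n,f["color"][:,:,::-1])
E
python3 - <<'E'
from h import *
Z={"pin_centre":74,"plug":50,"rack":0,"disc_hole":115,"disc_axis":115,"stand":0,"cake":115}
fs={}
for c in("scene","top"):
    f=fs[c]=manip.grab_frame(c);save(f,c+".png")
    print(c,"cam at",ray(f,(320,240))[0].round())
    for n,z in Z.items():
        print(n,[(np.round(d["location"]).tolist(),round(d["p"],2),at_z(f,d["location"],z).round(1)[:2].tolist()) for d in manip.tip_of(c,n)[:3]])
cv2.imwrite("pics/both.png",cv2.resize(np.vstack([fs[c]["color"] for c in fs])[:,:,::-1],(450,600)) )
E
```

```text
scene cam at [1101. 1153. 1312.]
pin_centre [([348.0, 277.0], 0.65, [515.1, 242.9])]
plug [([372.0, 302.0], 0.71, [490.7, 331.0]), ([346.0, 276.0], 0.65, [505.4, 219.9])]
rack [([359.0, 304.0], 0.97, [501.3, 287.5]), ([486.0, 427.0], 0.81, [426.7, 731.7]), ([417.0, 292.0], 0.8, [337.2, 324.5])]
disc_hole []
disc_axis [([281.0, 231.0], 0.87, [612.9, 38.6])]
stand [([283.0, 257.0], 0.89, [609.1, 34.0]), ([371.0, 302.0], 0.52, [469.9, 295.5]), ([357.0, 303.0], 0.41, [505.1, 281.6])]
cake [([275.0, 234.0], 0.77, [633.6, 43.7]), ([199.0, 179.0], 0.29, [735.1, -277.5])]
top cam at [ 399.   85. 1844.]
pin_centre [([277.0, 243.0], 0.49, [502.2, 259.6])]
plug [([487.0, 223.0], 0.69, [557.8, -504.8]), ([260.0, 244.0], 0.42, [500.7, 323.1])]
rack [([314.0, 280.0], 0.96, [364.4, 133.7]), ([157.0, 268.0], 0.91, [421.9, 720.1]), ([260.0, 288.0], 0.67, [338.8, 332.0])]
disc_hole [([354.0, 231.0], 0.85, [533.3, -13.8])]
disc_axis [([343.0, 209.0], 0.8, [613.1, 22.3]), ([270.0, 246.0], 0.21, [489.8, 279.7])]
stand [([338.0, 212.0], 0.68, [616.5, 37.7]), ([471.0, 275.0], 0.38, [369.8, -453.4]), ([387.0, 270.0], 0.16, [394.9, -142.5])]
cake []
```

View pics/scene.png

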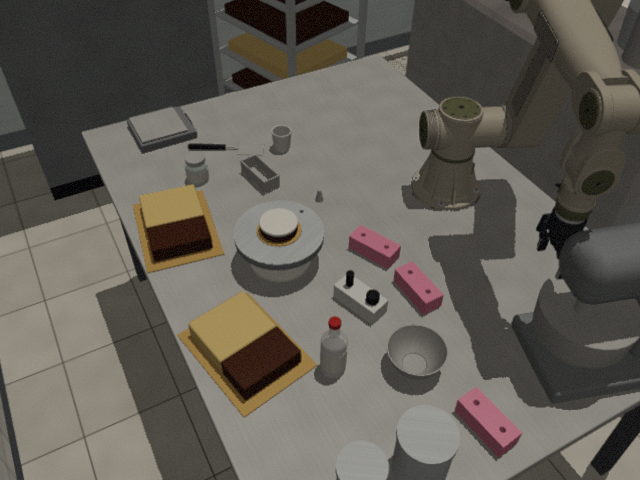

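View pics/top.png

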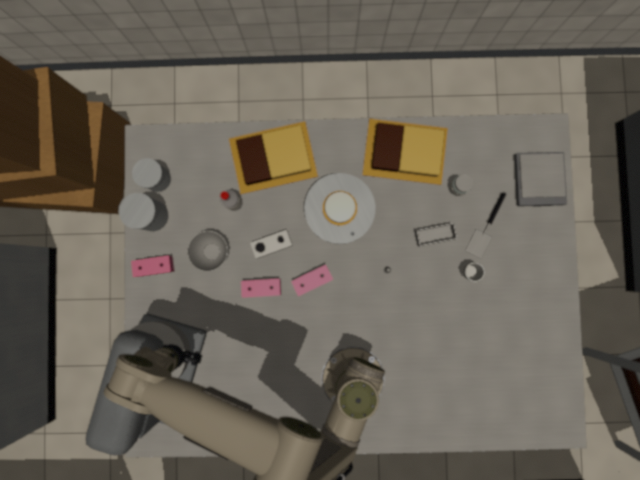

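Scene: white rack at (360,297) holding the slim pin at (350,277) and the wide plug at (372,297). The disc hole is at (302,211). Top: pin (281,239), plug (260,247), hole (353,233). I'll triangulate these and plan the approach.

```bash
python3 - <<'E'
from h import *
from scipy.spatial.transform import Rotation as Ro
a=manip.grab_frame("scene");b=manip.grab_frame("top")
P={"pin":((350,278),(281,239)),"plug":((372,297),(260,247)),"hole":((302,211),(353,233))}
for n,(p,q) in P.items():
    X=tri([a,b],[p,q]);print(n,X.round(1),(proj(a,X)-p).round(1),(proj(b,X)-q).round(1))
o=manip.get_obs();w,x,y,z=o["eef_rot"]
print(Ro.from_quat([x,y,z,w]).as_matrix().round(3),o["t"])
w=manip.grab_frame("wrist");T=Ro.from_quat([x,y,z,o["eef_rot"][0]]).as_matrix()
print("wrist cam in tool", T.T@(ray(w,(320,240))[0]-o["tcp_pos"]), (T.T@ray(w,(320,240))[1]),w["K"])
E
```

```text
pin [513.3 246.6  73.8] [-0.8 -0.1] [-0.3  0.5]
plug [488.5 323.2  62.6] [-0.1 -0. ] [-0.   0.1]
hole [525.5 -10.8 111.8] [-0.9 -0.1] [-0.4  0.6]
[[-0.965  0.264  0.   ]
 [ 0.264  0.965  0.   ]
 [-0.     0.    -1.   ]] 0.9
wrist cam in tool [  71.71410053    0.44073145 -171.27560734] [-0.30026794 -0.01166631  0.9539869 ] [[416.95142811   0.         324.65345681]
 [  0.         416.95142811 233.23313104]
 [  0.           0.           1.        ]]
```

>>> play_rows(
  motion=[
    {"dx": 0.036,"dy": -0.031,"yaw": -5.7,"dz": 0.003,"fingers": 0.06},
    {"dx": 0.036,"dy": -0.031,"yaw": -5.7,"dz": 0.003},
    {"dx": 0.036,"dy": -0.031,"yaw": -5.7,"dz": 0.003},
    {"dx": 0.036,"dy": -0.031,"yaw": -5.7,"dz": 0.003},
    {"dx": 0.036,"dy": -0.031,"yaw": -5.7,"dz": 0.003},
    {"dx": 0.036,"dy": -0.031,"yaw": -5.7,"dz": 0},
    {"dx": 0.036,"dy": -0.031,"yaw": -5.7,"dz": 0},
    {"dx": 0.036,"dy": -0.031,"yaw": -5.7,"dz": 0},
    {"dx": 0.036,"dy": -0.031,"yaw": -5.7,"dz": 0},
    {"dx": 0.036,"dy": -0.031,"yaw": -5.7,"dz": 0},
    {},
    {},
  ],
)

```text
invalid input
```

```bash
python3 - <<'E'
from h import *
f=manip.grab_frame("wrist");save(f,"w1.png")
o=manip.get_obs();print(o["tcp_pos"],o["force"],o["t"],o["grip_width"])
for n,z in {"pin_centre":74,"plug":50,"rack":0,"disc_hole":115}.items():
    print(n,[(np.round(d["location"]).tolist(),round(d["p"],2),at_z(f,d["location"],z).round(1)[:2].tolist()) for d in manip.tip_of("wrist",n)[:3]])
for d in manip.trace("wrist","pin_centre")[:2]:
    print("trace",d["p"],d["location"],d["pixels"].sum())
E
```

```text
[151.62054995 554.68296383 202.33742353] [-0.00990888 -0.46833495  0.62760083] 1.0 85.62668578142906
pin_centre []
plug []
rack [([169.0, 417.0], 0.87, [343.6, 329.8])]
disc_hole []
```

View pics/w1.png

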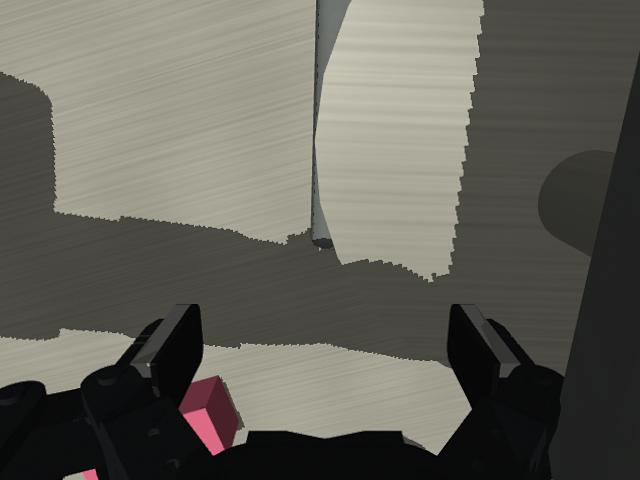

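The arm didn't move; that picture shows only the start view (table, pink block at lower left). Retrying the move with complete rows.

>>> play_rows(
  motion=[
    {"dx": 0.036,"dy": -0.031,"dz": 0.003,"yaw": -5.7,"fingers": 0.06},
    {"dx": 0.036,"dy": -0.031,"dz": 0.003,"yaw": -5.7,"fingers": 0.06},
    {"dx": 0.036,"dy": -0.031,"dz": 0.003,"yaw": -5.7,"fingers": 0.06},
    {"dx": 0.036,"dy": -0.031,"dz": 0.003,"yaw": -5.7,"fingers": 0.06},
    {"dx": 0.036,"dy": -0.031,"dz": 0.003,"yaw": -5.7,"fingers": 0.06},
    {"dx": 0.036,"dy": -0.031,"dz": 0,"yaw": -5.7,"fingers": 0.06},
    {"dx": 0.036,"dy": -0.031,"dz": 0,"yaw": -5.7,"fingers": 0.06},
    {"dx": 0.036,"dy": -0.031,"dz": 0,"yaw": -5.7,"fingers": 0.06},
    {"dx": 0.036,"dy": -0.031,"dz": 0,"yaw": -5.7,"fingers": 0.06},
    {"dx": 0.036,"dy": -0.031,"dz": 0,"yaw": -5.7,"fingers": 0.06},
    {"dx": 0,"dy": 0,"dz": 0,"yaw": 0,"fingers": 0.06},
    {"dx": 0,"dy": 0,"dz": 0,"yaw": 0,"fingers": 0.06},
  ],
  grip_force=50,
)

```text
t: 2.45
tcp_pos: [512.2, 243.7, 216.9]
eef_rot: [-0.0, 0.591, 0.807, -0.0]
force: [-0.7, 0.8, 1.0]
grip_width: 60.0
```

```bash
python3 - <<'E'
from h import *
f=manip.grab_frame("wrist");save(f,"w1.png")
o=manip.get_obs();print(o["tcp_pos"],o["force"],o["t"],o["grip_width"])
for n,z in {"pin_centre":74,"plug":50,"rack":0,"disc_hole":115}.items():
    print(n,[(np.round(d["location"]).tolist(),round(d["p"],2),at_z(f,d["location"],z).round(1)[:2].tolist()) for d in manip.tip_of("wrist",n)[:3]])
for X in ([513,247,98],[513,247,50]): print(proj(f,X))
E
```

```text
[511.37351127 244.49925861 217.09292265] [-0.71917142  1.21680787 -0.4099272 ] 2.5 59.880023627332626
pin_centre [([325.0, 198.0], 0.88, [511.0, 250.8])]
plug [([325.0, 91.0], 0.78, [487.0, 325.4])]
rack [([148.0, 244.0], 0.96, [364.3, 140.6]), ([324.0, 140.0], 0.58, [498.5, 286.6]), ([160.0, 35.0], 0.57, [340.0, 327.5])]
disc_hole []
[326.19748121 210.65748487]
[326.06453622 197.09254496]
```

View pics/w1.png

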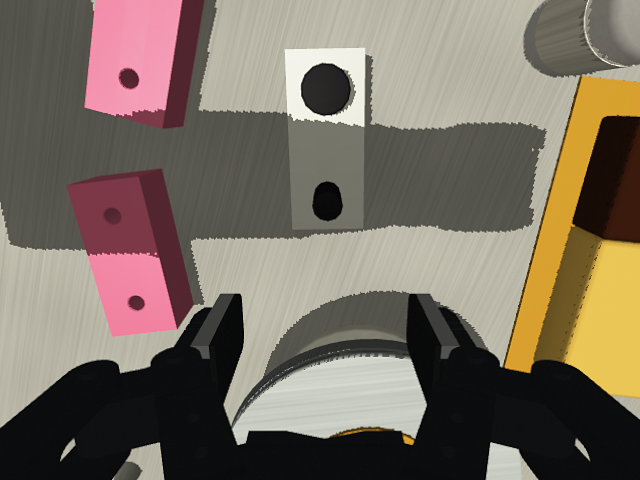

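Wrist view: pin knob at (327,182–220), plug at (326,89), both on the white rack. I'll segment the knob for a tighter fix.

```bash
python3 - <<'E'
from h import *
from scipy.optimize import least_squares
f=manip.grab_frame("wrist")
g=f["color"].max(2)[170:240,300:355]<60
n,l,s,c=cv2.connectedComponentsWithStats(g.astype(np.uint8))
i=1+s[1:,4].argmax();print(s[i],c[i]+[300,170])
m=np.zeros((480,640),np.uint8);m[170:240,300:355]=(l==i)
def sil(x,y):
    a=np.linspace(0,2*np.pi,40);p=[proj(f,[x+11*np.cos(t),y+11*np.sin(t),z]) for z in(50,98) for t in a]
    h=cv2.convexHull((np.array(p)*16).astype(np.int32));k=np.zeros((480,640),np.uint8);cv2.fillConvexPoly(k,h,1,cv2.LINE_8,4);return k
best=max(((lambda k:(k&m).sum()/(k|m).sum())(sil(x,y)),x,y) for x in np.arange(508,517,.5) for y in np.arange(244,255,.5));print(best,manip.get_obs()["tcp_pos"])
E
```

```text
[ 13  14  31  40 948] [327.89345992 204.10654008]
(np.float64(0.8843283582089553), np.float64(513.0), np.float64(250.5)) [510.75054007 245.73597988 217.61375986]
```

>>> play_rows(
  motion=[
    {"dx": 0.001,"dy": 0.005,"dz": -0.04,"yaw": 0,"fingers": 0.06},
    {"dx": 0,"dy": 0,"dz": -0.04,"yaw": 0,"fingers": 0.06},
    {"dx": 0,"dy": 0,"dz": -0.04,"yaw": 0,"fingers": 0.06},
    {"dx": 0,"dy": 0,"dz": -0.033,"yaw": 0,"fingers": 0.06},
    {"dx": 0,"dy": 0,"dz": 0,"yaw": 0,"fingers": 0.06},
    {"dx": 0,"dy": 0,"dz": 0,"yaw": 0,"fingers": 0.018},
    {"dx": 0,"dy": 0,"dz": 0,"yaw": 0,"fingers": 0.018},
    {"dx": 0,"dy": 0,"dz": 0,"yaw": 0,"fingers": 0.018},
    {"dx": 0,"dy": 0,"dz": 0,"yaw": 0,"fingers": 0.018},
    {"dx": 0,"dy": 0,"dz": 0,"yaw": 0,"fingers": 0.018},
    {"dx": 0,"dy": 0,"dz": 0,"yaw": 0,"fingers": 0.018},
    {"dx": 0,"dy": 0,"dz": 0,"yaw": 0,"fingers": 0.018},
  ],
  grip_force=60,
)

```text
t: 3.95
tcp_pos: [514.4, 250.3, 66.8]
eef_rot: [0.001, 0.59, 0.808, 0.002]
force: [0.7, -0.5, 7.6]
grip_width: 18.9
```

```bash
python3 - <<'E'
from h import *
f=manip.grab_frame("wrist");save(f,"w2.png")
for _ in range(3):
    manip.grab_frame("wrist");o=manip.get_obs();print(o["tcp_pos"].round(1) if hasattr(o["tcp_pos"],"round") else o["tcp_pos"],np.round(o["force"],1),np.round(o["moment"],2),o["t"],o["grip_width"])
E
```

```text
[514.4 250.3  66.8] [-1.3 -0.4  6.5] [-0.04  0.1   0.02] 4.05 18.67714629249628
[514.4 250.3  66.8] [-0.9 -0.3  6.1] [0.03 0.16 0.02] 4.1 18.847741713041092
[514.4 250.3  66.8] [-0.8  0.5  5.7] [-0.    0.17 -0.06] 4.15 18.264145119701592
```

View pics/w2.png

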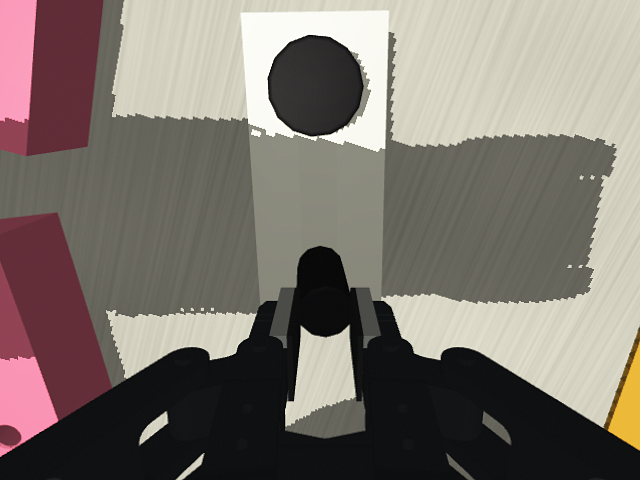

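Picture shows the knob, top at (325,312), between the pads. The opening reads below 22 mm, so I'll close harder and lift a bit to confirm the hold.

>>> play_rows(
  motion=[
    {"dx": 0,"dy": 0,"dz": 0,"yaw": 0,"fingers": 0.005},
    {"dx": 0,"dy": 0,"dz": 0,"yaw": 0,"fingers": 0.005},
    {"dx": 0,"dy": 0,"dz": 0.005,"yaw": 0,"fingers": 0.005},
    {"dx": 0,"dy": 0,"dz": 0.015,"yaw": 0,"fingers": 0.005},
    {"dx": 0,"dy": 0,"dz": 0.015,"yaw": 0,"fingers": 0.005},
    {"dx": 0,"dy": 0,"dz": 0.015,"yaw": 0,"fingers": 0.005},
    {"dx": 0,"dy": 0,"dz": 0.025,"yaw": 0,"fingers": 0.005},
    {"dx": 0,"dy": 0,"dz": 0.025,"yaw": 0,"fingers": 0.005},
    {"dx": 0,"dy": 0,"dz": 0.025,"yaw": 0,"fingers": 0.005},
    {"dx": 0,"dy": 0,"dz": 0,"yaw": 0,"fingers": 0.005},
  ],
  grip_force=60,
)

```text
t: 5.15
tcp_pos: [515.0, 250.4, 194.0]
eef_rot: [0.002, 0.59, 0.808, 0.003]
force: [-0.4, -0.5, 0.0]
grip_width: 5.3
```

```bash
python3 - <<'E'
from h import *
f=manip.grab_frame("wrist");save(f,"w3.png");s=manip.grab_frame("scene");t=manip.grab_frame("top")
o=manip.get_obs();print(np.round(o["tcp_pos"],1),np.round(o["force"],1),np.round(o["moment"],2),o["t"],o["grip_width"],o["eef_rot"])
T=np.array(o["tcp_pos"])
for X in ([0,0,34],[0,0,10],[0,0,-14],[0,0,-40]): print(X,proj(f,T+X).round(),proj(s,T+X).round())
for c,fr in(("wrist",f),("scene",s),("top",t)):
  for n in("pin_centre","disc_hole","disc_axis"):
    print(c,n,[(np.round(d["location"],1).tolist(),round(d["p"],2),at_z(fr,d["location"],115).round(1)[:2].tolist()) for d in manip.tip_of(c,n)[:2]])
a=cv2.resize(s["color"][140:320,220:400],(540,540),interpolation=cv2.INTER_CUBIC)
cv2.imwrite("pics/s3.png",np.hstack([a,])[:,:,::-1])
E
```

```text
[512.5 249.6 189.3] [-0.8  0.2 -0.8] [ 0.02 -0.03 -0.01] 5.3 4.997693446854607 [9.57341724e-05 5.89828108e-01 8.07528812e-01 1.02253984e-04]
[0, 0, 34] [316. 310.] [353. 239.]
[0, 0, 10] [317. 284.] [352. 246.]
[0, 0, -14] [317. 265.] [352. 252.]
[0, 0, -40] [318. 248.] [351. 259.]
wrist pin_centre [([319.5, 211.8], 0.88, [509.7, 261.1])]
wrist disc_hole []
wrist disc_axis []
scene pin_centre [([347.3, 277.7], 0.64, [536.7, 273.8]), ([282.0, 231.3], 0.39, [611.7, 41.9])]
scene disc_hole [([301.6, 208.8], 0.56, [521.8, -15.0])]
scene disc_axis [([282.1, 228.1], 0.61, [605.9, 30.6])]
top pin_centre []
top disc_hole [([356.2, 231.3], 0.88, [533.1, -23.3])]
top disc_axis [([338.6, 210.2], 0.59, [609.2, 36.5]), ([237.3, 204.4], 0.47, [639.0, 394.3])]
```

View pics/w3.png

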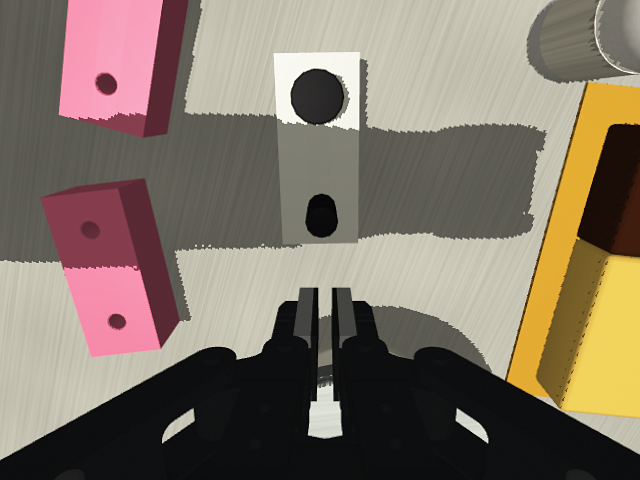

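View s3.

The pin is still in the rack with its knob at (321,215), so the fingers slipped off it. The finger tips appear at row 288, where I'd expect about 255–275. I'll check the true tip position in the scene camera.

```bash
python3 - <<'E'
from h import *
from scipy.spatial.transform import Rotation as Ro
f=manip.grab_frame("wrist");s=manip.grab_frame("scene")
o=manip.get_obs();T=np.array(o["tcp_pos"]);w,x,y,z=o["eef_rot"];R=Ro.from_quat([x,y,z,w]).as_matrix()
for p in ([11,5,0],[11,-5,0],[-11,5,0],[0,0,0],[0,0,-19]): print(p,proj(f,T+R@p).round(1),proj(s,T+R@p).round(1))
a=s["color"][190:290,290:410].copy()
a=cv2.resize(a,(720,600),interpolation=cv2.INTER_CUBIC)
p=((proj(s,T)-[290,190]+.5)*6).astype(int);cv2.drawMarker(a,tuple(int(v) for v in p),(255,0,0),cv2.MARKER_CROSS,20,1)
cv2.imwrite("pics/s4.png",np.clip(a.astype(float)*1.3,0,255).astype(np.uint8)[:,:,::-1])
E
```

```text
[11, 5, 0] [334.5 256.5] [353.9 252. ]
[11, -5, 0] [311.6 256.5] [356.5 249.9]
[-11, 5, 0] [334.2 302.6] [347.4 247.5]
[0, 0, 0] [323.1 279.9] [352.  248.7]
[0, 0, -19] [322.9 298.6] [352.3 243.5]
```

View pics/s4.png

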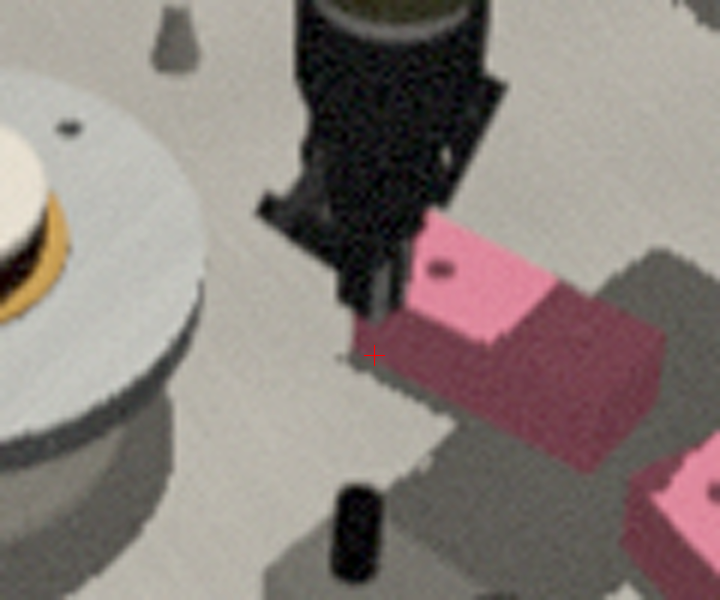

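Red cross (reported TCP) at crop (375,355), real finger tips at about (365,318). Three findings agree that the real tips are about 30 mm higher than the reported TCP: this view, the wrist view, and the 7 N contact with a 18.9 mm opening, meaning the tips pressed on the knob's top at z=98. Laterally it fits. I'll regrasp 31 mm lower.

>>> play_rows(
  motion=[
    {"dx": 0,"dy": 0,"dz": 0,"yaw": 0,"fingers": 0.06},
    {"dx": 0,"dy": 0,"dz": 0,"yaw": 0,"fingers": 0.06},
    {"dx": 0,"dy": 0,"dz": 0,"yaw": 0,"fingers": 0.06},
    {"dx": 0,"dy": 0,"dz": 0,"yaw": 0,"fingers": 0.06},
    {"dx": 0,"dy": 0,"dz": -0.04,"yaw": 0,"fingers": 0.06},
    {"dx": 0,"dy": 0,"dz": -0.04,"yaw": 0,"fingers": 0.06},
    {"dx": 0,"dy": 0,"dz": -0.03,"yaw": 0,"fingers": 0.06},
    {"dx": 0,"dy": 0,"dz": -0.02,"yaw": 0,"fingers": 0.06},
    {"dx": 0,"dy": 0,"dz": -0.012,"yaw": 0,"fingers": 0.06},
    {"dx": 0,"dy": 0,"dz": -0.012,"yaw": 0,"fingers": 0.06},
    {"dx": 0,"dy": 0,"dz": 0,"yaw": 0,"fingers": 0.06},
  ],
)

```text
t: 6.95
tcp_pos: [512.0, 249.5, 34.3]
eef_rot: [-0.0, 0.59, 0.808, -0.001]
force: [-0.3, -0.4, -0.2]
grip_width: 60.0
```

>>> play_rows(
  motion=[
    {"dx": 0,"dy": 0,"dz": 0,"yaw": 0,"fingers": 0.01},
    {"dx": 0,"dy": 0,"dz": 0,"yaw": 0,"fingers": 0.01},
    {"dx": 0,"dy": 0,"dz": 0,"yaw": 0,"fingers": 0.01},
    {"dx": 0,"dy": 0,"dz": 0,"yaw": 0,"fingers": 0.01},
    {"dx": 0,"dy": 0,"dz": 0,"yaw": 0,"fingers": 0.01},
    {"dx": 0,"dy": 0,"dz": 0,"yaw": 0,"fingers": 0.01},
  ],
  grip_force=60,
)

```text
t: 7.55
tcp_pos: [513.7, 250.0, 36.7]
eef_rot: [0.001, 0.59, 0.808, 0.001]
force: [0.2, -0.2, 6.4]
grip_width: 20.8
```

```bash
python3 - <<'E'
from h import *
o=manip.get_obs();print(np.round(o["tcp_pos"],1),np.round(o["force"],1),np.round(o["moment"],2),o["t"],o["grip_width"])
E
```

```text
[513.7 250.   36.7] [ 0.2 -0.2  6.4] [-0.07  0.11 -0.04] 7.55 20.776387686645542
```

>>> play_rows(
  motion=[
    {"dx": 0,"dy": 0,"dz": 0.004,"yaw": 0,"fingers": 0.01},
    {"dx": 0,"dy": 0,"dz": 0.006,"yaw": 0,"fingers": 0.01},
    {"dx": 0,"dy": 0,"dz": 0.015,"yaw": 0,"fingers": 0.01},
    {"dx": 0,"dy": 0,"dz": 0.025,"yaw": 0,"fingers": 0.01},
    {"dx": 0,"dy": 0,"dz": 0.03,"yaw": 0,"fingers": 0.01},
    {"dx": 0,"dy": 0,"dz": 0.03,"yaw": 0,"fingers": 0.01},
    {"dx": 0,"dy": 0,"dz": 0.02,"yaw": 0,"fingers": 0.01},
    {"dx": 0,"dy": 0,"dz": 0,"yaw": 0,"fingers": 0.01},
  ],
)

```text
t: 8.35
tcp_pos: [514.5, 250.3, 168.8]
eef_rot: [0.002, 0.59, 0.808, 0.002]
force: [0.2, 0.3, -0.4]
grip_width: 20.5
```

```bash
python3 - <<'E'
from h import *
f=manip.grab_frame("wrist");s=manip.grab_frame("scene");t=manip.grab_frame("top")
o=manip.get_obs();T=np.array(o["tcp_pos"]);print(T.round(1),np.round(o["force"],1),np.round(o["moment"],2),o["t"],o["grip_width"])
P=T+[0,0,37]
for d in (24,0,-24,-50): print(d,proj(f,P+[0,0,d]).round(),proj(s,P+[0,0,d]).round())
for c,fr in(("scene",s),("top",t),("wrist",f)):
  for n in("pin_centre","disc_hole","disc_axis"):
    print(c,n,[(np.round(d["location"],1).tolist(),round(d["p"],2),at_z(fr,d["location"],115).round(1)[:2].tolist()) for d in manip.tip_of(c,n)[:2]])
a=cv2.resize(s["color"][180:290,230:390],(800,550),interpolation=cv2.INTER_CUBIC)
cv2.imwrite("pics/s5.png",np.clip(a.astype(float)*1.3,0,255).astype(np.uint8)[:,:,::-1])
# disc ellipse and hole blob in top
g=t["color"].astype(int); save(t,"t5.png")
E
```

```text
[511.9 249.5 164.2] [-0.3  0.4 -1.8] [ 0.01  0.04 -0.03] 8.5 20.40300118293727
24 [314. 351.] [353. 239.]
0 [316. 314.] [352. 245.]
-24 [316. 288.] [352. 252.]
-50 [317. 266.] [351. 259.]
scene pin_centre []
scene disc_hole [([299.5, 212.3], 0.6, [533.9, -4.6])]
scene disc_axis [([281.3, 229.5], 0.9, [610.3, 34.6])]
top pin_centre []
top disc_hole [([354.7, 231.2], 0.67, [533.6, -18.0])]
top disc_axis [([338.9, 211.9], 0.93, [603.2, 35.6])]
wrist pin_centre [([325.7, 317.8], 0.96, [530.6, 205.7])]
wrist disc_hole []
wrist disc_axis []
```

View pics/s5.png

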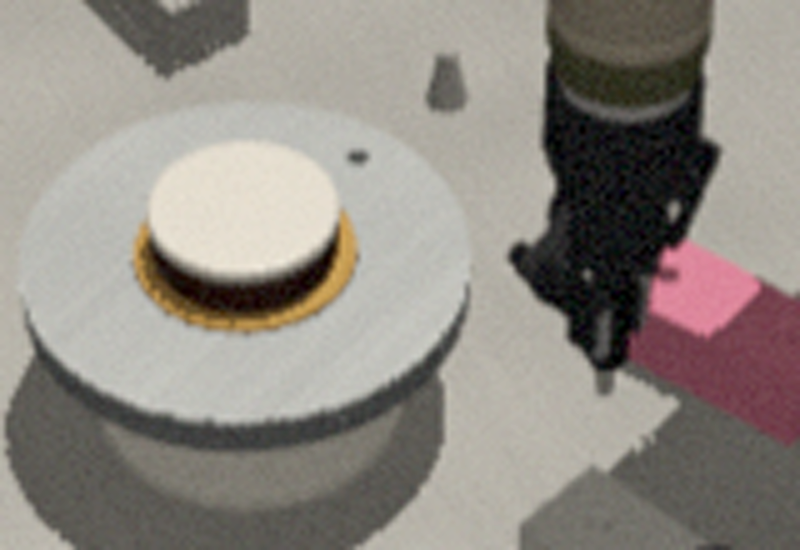

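Pin held: nose at crop (604,392), i.e. scene (351,258), as predicted (351,259). The disc hole is at crop (358,157). Moving above the hole with the jaws tangential.

>>> play_rows(
  motion=[
    {"dx": 0.001,"dy": -0.015,"dz": 0,"yaw": 7,"fingers": 0.01},
    {"dx": 0.001,"dy": -0.024,"dz": 0,"yaw": 8,"fingers": 0.01},
    {"dx": 0.001,"dy": -0.024,"dz": 0,"yaw": 8,"fingers": 0.01},
    {"dx": 0.001,"dy": -0.024,"dz": 0,"yaw": 8,"fingers": 0.01},
    {"dx": 0.001,"dy": -0.024,"dz": 0,"yaw": 8,"fingers": 0.01},
    {"dx": 0.001,"dy": -0.024,"dz": 0,"yaw": 8,"fingers": 0.01},
    {"dx": 0.001,"dy": -0.024,"dz": 0,"yaw": 8,"fingers": 0.01},
    {"dx": 0.001,"dy": -0.024,"dz": 0,"yaw": 8,"fingers": 0.01},
    {"dx": 0.001,"dy": -0.024,"dz": 0,"yaw": 8,"fingers": 0.01},
    {"dx": 0.001,"dy": -0.024,"dz": 0,"yaw": 8,"fingers": 0.01},
    {"dx": 0.001,"dy": -0.024,"dz": 0,"yaw": 8,"fingers": 0.01},
    {"dx": 0.001,"dy": -0.007,"dz": 0,"yaw": 8,"fingers": 0.01},
  ],
)

```text
t: 10.15
tcp_pos: [524.8, -14.4, 165.4]
eef_rot: [0.0, -0.199, 0.98, -0.0]
force: [-0.3, 0.2, -1.1]
grip_width: 20.5
```

>>> play_rows(
  motion=[
    {"dx": 0,"dy": 0,"dz": 0,"yaw": 2,"fingers": 0.01},
    {"dx": 0,"dy": 0,"dz": 0,"yaw": 0,"fingers": 0.01},
    {"dx": 0,"dy": 0,"dz": 0,"yaw": 0,"fingers": 0.01},
  ],
)

```text
t: 10.45
tcp_pos: [524.6, -12.3, 165.3]
eef_rot: [-0.0, -0.213, 0.977, 0.0]
force: [0.5, 0.4, -0.7]
grip_width: 20.2
```

```bash
python3 - <<'E'
from h import *
f=manip.grab_frame("wrist");s=manip.grab_frame("scene");t=manip.grab_frame("top")
o=manip.get_obs();T=np.array(o["tcp_pos"]);print(T.round(1),np.round(o["force"],1),o["t"],o["grip_width"],np.round(o["eef_rot"],3))
P=T+[0,0,37]
for d in (24,0,-24,-50): print(d,proj(f,P+[0,0,d]).round())
for c,fr in(("wrist",f),("scene",s),("top",t)):
  for n in("disc_hole","disc_axis"):
    print(c,n,[(np.round(d["location"],1).tolist(),round(d["p"],2),at_z(fr,d["location"],115).round(1)[:2].tolist()) for d in manip.tip_of(c,n)[:2]])
save(f,"w6.png")
E
```

```text
[524.6 -12.  165.3] [-0.2 -0.1  0. ] 10.6 20.286240500763206 [ 0.    -0.214  0.977  0.   ]
24 [326. 357.]
0 [326. 319.]
-24 [326. 291.]
-50 [326. 268.]
wrist disc_hole [([331.4, 252.1], 0.74, [527.8, -6.9])]
wrist disc_axis []
scene disc_hole [([299.6, 183.4], 0.57, [475.9, -118.2]), ([298.5, 212.1], 0.56, [536.0, -6.7])]
scene disc_axis [([282.7, 229.6], 0.84, [607.1, 36.7])]
top disc_hole [([355.8, 232.0], 0.83, [530.7, -21.8])]
top disc_axis [([338.2, 207.9], 0.58, [617.4, 37.7])]
```

View pics/w6.png

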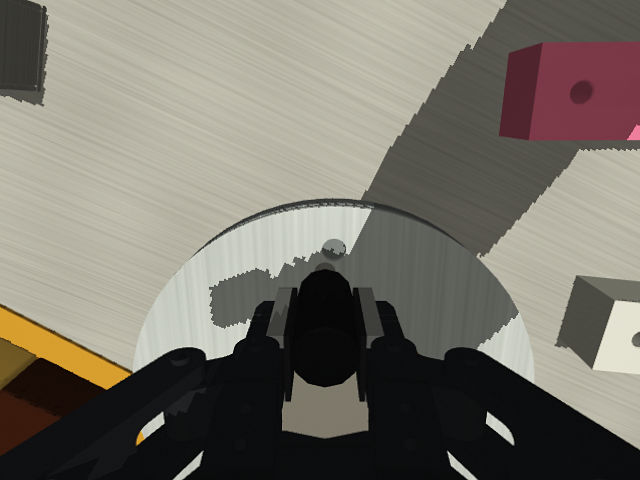

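Wrist view: hole at about (334,249), pin nose at (325,266), disc rim front at (325,202). Computing the hole and the axis.

```bash
python3 - <<'E'
from h import *
from scipy.optimize import least_squares
f=manip.grab_frame("wrist");T=np.array(manip.get_obs()["tcp_pos"]);print(T.round(1))
H=at_z(f,(334,249),115);print("hole",H, "net",at_z(f,(331.4,252.1),115))
pts=[(191,251),(215,231),(250,213),(290,203),(325,201),(365,205),(400,213),(440,232),(480,256),(518,302),(150,306)]
W=np.array([at_z(f,p,115)[:2] for p in pts])
r=least_squares(lambda c:np.hypot(*(W-c).T)-125,[610,35]);print("axis",r.x,r.fun.round(1),"dist",np.hypot(*(H[:2]-r.x)))
print("net nose-hole under nose px",proj(f,[T[0],T[1],115]))
g=cv2.resize(f["color"][215:285,285:375],(720,560),interpolation=cv2.INTER_CUBIC);cv2.imwrite("pics/w7.png",g[:,:,::-1])
E
```

```text
[524.6 -12.2 165.3]
hole [525.58156752  -6.20993863 115.        ] net [527.85684535  -6.75817556 115.        ]
axis [614.72633163  33.73060879] [-0.2  1.1  1.7  1.1  0.2 -0.8 -1.  -2.   0.1  1.2 -1.8] dist 97.6833470769305
net nose-hole under nose px [325.03341607 243.264835  ]
```

View pics/w7.png

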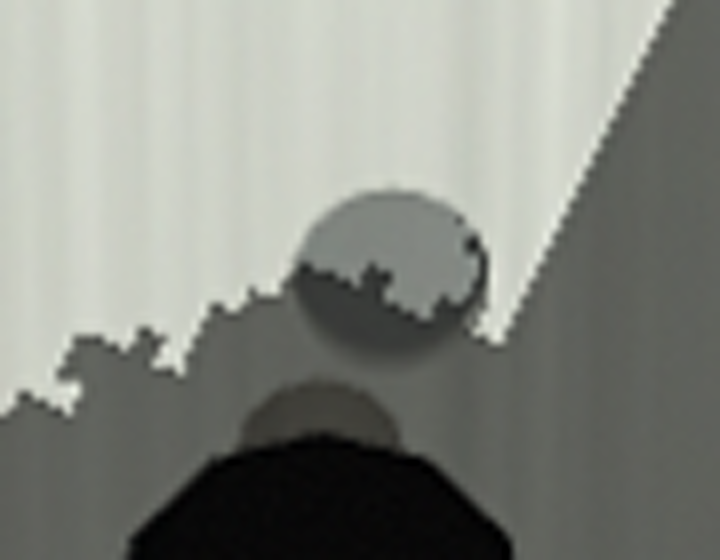

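Close view: hole centre at crop (391,280), i.e. wrist (333.5,249.6); nose at column 324.7, matching the TCP column. So the shift is about (+1.5, +6) mm. Moving, then going down through the disc.

>>> play_rows(
  motion=[
    {"dx": 0.0015,"dy": 0.006,"dz": 0,"yaw": 0,"fingers": 0.01},
    {"dx": 0,"dy": 0,"dz": -0.01,"yaw": 0,"fingers": 0.01},
    {"dx": 0,"dy": 0,"dz": -0.01,"yaw": 0,"fingers": 0.01},
    {"dx": 0,"dy": 0,"dz": -0.008,"yaw": 0,"fingers": 0.01},
    {"dx": 0,"dy": 0,"dz": -0.006,"yaw": 0,"fingers": 0.01},
    {"dx": 0,"dy": 0,"dz": -0.003,"yaw": 0,"fingers": 0.01},
    {"dx": 0,"dy": 0,"dz": -0.002,"yaw": 0,"fingers": 0.01},
    {"dx": 0,"dy": 0,"dz": -0.002,"yaw": 0,"fingers": 0.01},
    {"dx": 0,"dy": 0,"dz": -0.002,"yaw": 0,"fingers": 0.01},
    {"dx": 0,"dy": 0,"dz": 0,"yaw": 0,"fingers": 0.01},
  ],
)

```text
t: 11.95
tcp_pos: [526.1, -6.3, 122.3]
eef_rot: [0.0, -0.214, 0.977, 0.0]
force: [-0.3, 0.5, -0.5]
grip_width: 20.2
```

>>> play_rows(
  motion=[
    {"dx": 0,"dy": 0,"dz": -0.002,"yaw": 0,"fingers": 0.01},
    {"dx": 0,"dy": 0,"dz": -0.002,"yaw": 0,"fingers": 0.01},
    {"dx": 0,"dy": 0,"dz": -0.002,"yaw": 0,"fingers": 0.01},
    {"dx": 0,"dy": 0,"dz": 0,"yaw": 0,"fingers": 0.01},
    {"dx": 0,"dy": 0,"dz": 0,"yaw": 0,"fingers": 0.01},
  ],
)

```text
t: 12.45
tcp_pos: [526.1, -6.3, 116.3]
eef_rot: [-0.0, -0.214, 0.977, 0.0]
force: [-0.1, 0.1, -0.2]
grip_width: 20.6
```

>>> play_rows(
  motion=[
    {"dx": 0,"dy": 0,"dz": -0.001,"yaw": 0,"fingers": 0.01},
    {"dx": 0,"dy": 0,"dz": -0.001,"yaw": 0,"fingers": 0.01},
    {"dx": 0,"dy": 0,"dz": 0,"yaw": 0,"fingers": 0.01},
  ],
)

```text
t: 12.75
tcp_pos: [526.0, -6.3, 114.2]
eef_rot: [-0.0, -0.214, 0.977, 0.0]
force: [-0.5, -0.6, -1.0]
grip_width: 20.5
```

>>> play_rows(
  motion=[
    {"dx": 0,"dy": 0,"dz": -0.001,"yaw": 0,"fingers": 0.01},
    {"dx": 0,"dy": 0,"dz": 0,"yaw": 0,"fingers": 0.01},
    {"dx": 0,"dy": 0,"dz": 0,"yaw": 0,"fingers": 0.01},
  ],
)

```text
t: 13.05
tcp_pos: [526.2, -6.3, 113.6]
eef_rot: [0.0, -0.214, 0.977, -0.0]
force: [-0.1, -0.0, 0.7]
grip_width: 20.4
```

>>> play_rows(
  motion=[
    {"dx": 0,"dy": 0,"dz": -0.001,"yaw": 0,"fingers": 0.01},
    {"dx": 0,"dy": 0,"dz": 0,"yaw": 0,"fingers": 0.01},
    {"dx": 0,"dy": 0,"dz": 0,"yaw": 0,"fingers": 0.01},
  ],
)

```text
t: 13.35
tcp_pos: [526.3, -6.3, 112.6]
eef_rot: [0.0, -0.214, 0.977, -0.0]
force: [-1.0, 0.3, 3.0]
grip_width: 20.8
```

Nose on the ring (3 N at T≈112.6, close to the predicted 114). Computing arc steps about the axis.

```bash
cat > arc.py <<'E'
import numpy as np,sys
cx,cy,px,py=map(float,sys.argv[1:5]);step=float(sys.argv[5]);n=int(sys.argv[6])
v=np.array([px-cx,py-cy]);
for i in range(n):
    t=np.radians(step*(i+1));R=np.array([[np.cos(t),-np.sin(t)],[np.sin(t),np.cos(t)]]);t0=np.radians(step*i);R0=np.array([[np.cos(t0),-np.sin(t0)],[np.sin(t0),np.cos(t0)]])
    print(i,((R-R0)@v/1000).round(4),(R@v+[cx,cy]).round(1))
E
python3 arc.py 614.5 35 526 -6.3 -2 24; python3 -c "
from h import *
o=manip.get_obs();print(o['q'])"
```

```text
0 [-0.0014  0.0031] [524.6  -3.2]
1 [-0.0013  0.0032] [523.3  -0. ]
2 [-0.0012  0.0032] [522.2   3.2]
3 [-0.0011  0.0032] [521.1   6.4]
4 [-0.0009  0.0033] [520.2   9.7]
5 [-0.0008  0.0033] [519.3  13. ]
6 [-0.0007  0.0033] [518.6  16.3]
7 [-0.0006  0.0034] [518.   19.7]
8 [-0.0005  0.0034] [517.6  23.1]
9 [-0.0004  0.0034] [517.2  26.5]
10 [-0.0002  0.0034] [517.   29.9]
11 [-0.0001  0.0034] [516.9  33.3]
12 [-0.      0.0034] [516.9  36.7]
13 [0.0001 0.0034] [517.   40.1]
14 [0.0002 0.0034] [517.2  43.5]
15 [0.0004 0.0034] [517.6  46.9]
16 [0.0005 0.0034] [518.   50.2]
17 [0.0006 0.0034] [518.6  53.6]
18 [0.0007 0.0033] [519.3  56.9]
19 [0.0008 0.0033] [520.2  60.2]
20 [0.0009 0.0033] [521.1  63.5]
21 [0.0011 0.0032] [522.1  66.8]
22 [0.0012 0.0032] [523.3  70. ]
23 [0.0013 0.0032] [524.6  73.1]
[-1.64676815e-01  2.64289132e-01 -2.45675926e-01  1.06037366e+00
  1.26981485e-04 -5.95994578e-01]
```

>>> play_rows(
  motion=[
    {"dx": 0,"dy": 0,"dz": -0.0007,"yaw": 0,"fingers": 0.01},
    {"dx": 0,"dy": 0,"dz": 0,"yaw": 0,"fingers": 0.01},
    {"dx": -0.0007,"dy": 0.0016,"dz": 0,"yaw": -1,"fingers": 0.01},
    {"dx": -0.0007,"dy": 0.0016,"dz": 0,"yaw": -1,"fingers": 0.01},
    {"dx": -0.0007,"dy": 0.0016,"dz": 0,"yaw": -1,"fingers": 0.01},
  ],
)

```text
t: 13.85
tcp_pos: [525.0, -2.2, 112.1]
eef_rot: [0.001, -0.187, 0.982, -0.001]
force: [1.2, -3.9, 5.5]
grip_width: 20.3
```

>>> play_rows(
  motion=[
    {"dx": -0.0012,"dy": 0.0032,"dz": 0,"yaw": -2,"fingers": 0.01},
    {"dx": -0.0012,"dy": 0.0032,"dz": 0,"yaw": -2,"fingers": 0.01},
    {"dx": -0.001,"dy": 0.0032,"dz": 0,"yaw": -2,"fingers": 0.01},
  ],
)

```text
t: 14.15
tcp_pos: [521.4, 7.6, 112.1]
eef_rot: [0.001, -0.135, 0.991, -0.001]
force: [2.3, -2.9, 5.2]
grip_width: 20.2
```

>>> play_rows(
  motion=[
    {"dx": -0.0004,"dy": 0.0016,"dz": 0,"yaw": -1,"fingers": 0.01},
    {"dx": -0.0004,"dy": 0.0016,"dz": 0,"yaw": -1,"fingers": 0.01},
  ],
)

```text
t: 14.35
tcp_pos: [520.3, 11.0, 111.9]
eef_rot: [0.0, -0.119, 0.993, -0.0]
force: [1.0, -5.3, 4.7]
grip_width: 20.5
```

>>> play_rows(
  motion=[
    {"dx": -0.0004,"dy": 0.0016,"dz": 0,"yaw": -1,"fingers": 0.01},
    {"dx": -0.0004,"dy": 0.0016,"dz": 0,"yaw": -1,"fingers": 0.01},
  ],
)

```text
t: 14.55
tcp_pos: [519.4, 14.1, 111.9]
eef_rot: [0.0, -0.101, 0.995, -0.0]
force: [0.6, -4.6, 5.3]
grip_width: 20.4
```

>>> play_rows(
  motion=[
    {"dx": -0.0004,"dy": 0.0017,"dz": 0,"yaw": -1,"fingers": 0.01},
    {"dx": -0.0003,"dy": 0.0017,"dz": 0,"yaw": -1,"fingers": 0.01},
  ],
)

```text
t: 14.75
tcp_pos: [518.7, 17.5, 111.8]
eef_rot: [0.0, -0.084, 0.996, -0.0]
force: [1.5, -5.2, 4.7]
grip_width: 20.4
```

>>> play_rows(
  motion=[
    {"dx": -0.0003,"dy": 0.0017,"dz": 0,"yaw": -1,"fingers": 0.01},
    {"dx": -0.0003,"dy": 0.0017,"dz": 0,"yaw": -1,"fingers": 0.01},
  ],
)

```text
t: 14.95
tcp_pos: [518.1, 20.9, 111.8]
eef_rot: [0.0, -0.067, 0.998, -0.0]
force: [1.6, -4.5, 5.2]
grip_width: 20.3
```

>>> play_rows(
  motion=[
    {"dx": -0.0002,"dy": 0.0017,"dz": 0,"yaw": -1,"fingers": 0.01},
    {"dx": -0.0002,"dy": 0.0017,"dz": 0,"yaw": -1,"fingers": 0.01},
  ],
)

```text
t: 15.15
tcp_pos: [517.6, 24.3, 111.8]
eef_rot: [0.0, -0.049, 0.999, -0.001]
force: [0.1, -4.1, 5.4]
grip_width: 20.5
```

>>> play_rows(
  motion=[
    {"dx": -0.0002,"dy": 0.0017,"dz": 0,"yaw": -1,"fingers": 0.01},
    {"dx": -0.0002,"dy": 0.0017,"dz": 0,"yaw": -1,"fingers": 0.01},
  ],
)

```text
t: 15.35
tcp_pos: [517.1, 27.7, 111.8]
eef_rot: [0.0, -0.032, 0.999, -0.0]
force: [1.2, -4.8, 4.7]
grip_width: 20.5
```

>>> play_rows(
  motion=[
    {"dx": -0.0001,"dy": 0.0017,"dz": 0,"yaw": -1,"fingers": 0.01},
    {"dx": -0.0001,"dy": 0.0017,"dz": 0,"yaw": -1,"fingers": 0.01},
  ],
)

```text
t: 15.55
tcp_pos: [516.9, 31.0, 111.8]
eef_rot: [0.0, -0.014, 1.0, -0.001]
force: [1.3, -4.4, 5.4]
grip_width: 20.4
```

>>> play_rows(
  motion=[
    {"dx": 0,"dy": 0.0017,"dz": 0,"yaw": -1,"fingers": 0.01},
    {"dx": 0,"dy": 0.0017,"dz": 0,"yaw": -1,"fingers": 0.01},
  ],
)

```text
t: 15.75
tcp_pos: [516.7, 34.5, 111.8]
eef_rot: [0.0, 0.003, 1.0, -0.001]
force: [0.6, -4.4, 6.4]
grip_width: 20.5
```

>>> play_rows(
  motion=[
    {"dx": 0,"dy": 0.0017,"dz": 0,"yaw": -1,"fingers": 0.01},
    {"dx": 0,"dy": 0.0017,"dz": 0,"yaw": -1,"fingers": 0.01},
  ],
)

```text
t: 15.95
tcp_pos: [516.7, 37.8, 111.7]
eef_rot: [-0.0, 0.021, 1.0, -0.001]
force: [0.1, -4.9, 5.1]
grip_width: 20.3
```

>>> play_rows(
  motion=[
    {"dx": 0.0001,"dy": 0.0017,"dz": 0,"yaw": -1,"fingers": 0.01},
    {"dx": 0.0001,"dy": 0.0017,"dz": 0,"yaw": -1,"fingers": 0.01},
  ],
)

```text
t: 16.15
tcp_pos: [516.8, 41.2, 111.7]
eef_rot: [-0.0, 0.038, 0.999, -0.001]
force: [0.1, -3.8, 6.3]
grip_width: 20.4
```

>>> play_rows(
  motion=[
    {"dx": 0.0001,"dy": 0.0017,"dz": 0,"yaw": -1,"fingers": 0.01},
    {"dx": 0.0001,"dy": 0.0017,"dz": 0,"yaw": -1,"fingers": 0.01},
  ],
)

```text
t: 16.35
tcp_pos: [516.9, 44.6, 111.7]
eef_rot: [-0.0, 0.056, 0.998, -0.001]
force: [0.2, -4.3, 5.6]
grip_width: 20.8
```

>>> play_rows(
  motion=[
    {"dx": 0.0002,"dy": 0.0017,"dz": 0,"yaw": -1,"fingers": 0.01},
    {"dx": 0.0002,"dy": 0.0017,"dz": 0,"yaw": -1,"fingers": 0.01},
  ],
)

```text
t: 16.55
tcp_pos: [517.2, 48.0, 111.6]
eef_rot: [-0.0, 0.073, 0.997, -0.001]
force: [-0.5, -4.4, 5.8]
grip_width: 20.8
```

>>> play_rows(
  motion=[
    {"dx": 0.0003,"dy": 0.0017,"dz": 0,"yaw": -1,"fingers": 0.01},
    {"dx": 0.0003,"dy": 0.0017,"dz": 0,"yaw": -1,"fingers": 0.01},
  ],
)

```text
t: 16.75
tcp_pos: [517.6, 51.4, 111.6]
eef_rot: [-0.0, 0.09, 0.996, -0.001]
force: [0.1, -4.1, 5.8]
grip_width: 20.2
```

>>> play_rows(
  motion=[
    {"dx": 0.0003,"dy": 0.0017,"dz": 0,"yaw": -1,"fingers": 0.01},
    {"dx": 0.0003,"dy": 0.0017,"dz": 0,"yaw": -1,"fingers": 0.01},
  ],
)

```text
t: 16.95
tcp_pos: [518.1, 55.8, 111.1]
eef_rot: [-0.001, 0.108, 0.994, 0.001]
force: [1.4, -0.2, -0.2]
grip_width: 20.1
```

```bash
python3 - <<'E'
from h import *
s=manip.grab_frame("scene");t=manip.grab_frame("top")
o=manip.get_obs();T=np.array(o["tcp_pos"]);print(T,np.round(o["force"],1))
for c,f in(("scene",s),("top",t)):
  print([(np.round(d["location"]),round(d["p"],2)) for d in manip.tip_of(c,"disc_hole")],proj(f,[526,-6,115]).round(),[(np.round(d["location"]),at_z(f,d["location"],115).round(1)) for d in manip.tip_of(c,"disc_axis")[:1]])
a=cv2.resize(s["color"][160:280,220:380],(800,600),interpolation=cv2.INTER_CUBIC)
cv2.imwrite("pics/s8.png",np.clip(a.astype(float)*1.3,0,255).astype(np.uint8)[:,:,::-1])
E
```

```text
[518.03260783  56.18472332 110.87861205] [ 0.9 -0.  -0.4]
[(array([312., 223.]), 0.88), (array([416., 362.]), 0.29)] [302. 211.] [(array([282., 230.]), array([609.6,  39.4, 115. ]))]
[] [351. 233.] [(array([341., 209.]), array([612.6,  28.7, 115. ]))]
```

The upward push vanished (5.8 → −0.2 N) and the drag with it, so the nose is over a ring hole, about 37° along. Going a little further to centre, then down.

>>> play_rows(
  motion=[
    {"dx": 0.0002,"dy": 0.001,"dz": -0.001,"yaw": -0.5,"fingers": 0.01},
    {"dx": 0,"dy": 0,"dz": -0.001,"yaw": 0,"fingers": 0.01},
    {"dx": 0,"dy": 0,"dz": 0,"yaw": 0,"fingers": 0.01},
  ],
)

```text
t: 17.55
tcp_pos: [518.9, 56.4, 109.4]
eef_rot: [-0.0, 0.111, 0.994, 0.0]
force: [1.2, 0.1, -0.9]
grip_width: 20.7
```

>>> play_rows(
  motion=[
    {"dx": 0,"dy": 0,"dz": -0.001,"yaw": 0,"fingers": 0.01},
    {"dx": 0,"dy": 0,"dz": 0,"yaw": 0,"fingers": 0.01},
  ],
)

```text
t: 17.75
tcp_pos: [519.0, 56.3, 108.5]
eef_rot: [0.0, 0.111, 0.994, 0.0]
force: [0.7, 1.2, -0.5]
grip_width: 20.1
```

>>> play_rows(
  motion=[
    {"dx": 0,"dy": 0,"dz": -0.001,"yaw": 0,"fingers": 0.01},
    {"dx": 0,"dy": 0,"dz": -0.001,"yaw": 0,"fingers": 0.01},
    {"dx": 0,"dy": 0,"dz": 0,"yaw": 0,"fingers": 0.01},
  ],
)

```text
t: 18.05
tcp_pos: [519.0, 56.3, 106.6]
eef_rot: [0.0, 0.111, 0.994, 0.0]
force: [0.2, 0.2, -1.0]
grip_width: 20.4
```

>>> play_rows(
  motion=[
    {"dx": 0,"dy": 0,"dz": -0.001,"yaw": 0,"fingers": 0.01},
    {"dx": 0,"dy": 0,"dz": -0.001,"yaw": 0,"fingers": 0.01},
    {"dx": 0,"dy": 0,"dz": 0,"yaw": 0,"fingers": 0.01},
  ],
)

```text
t: 18.35
tcp_pos: [519.0, 56.3, 104.5]
eef_rot: [0.0, 0.111, 0.994, 0.0]
force: [1.9, -0.4, -1.4]
grip_width: 20.8
```

>>> play_rows(
  motion=[
    {"dx": 0,"dy": 0,"dz": -0.001,"yaw": 0,"fingers": 0.01},
    {"dx": 0,"dy": 0,"dz": -0.001,"yaw": 0,"fingers": 0.01},
    {"dx": 0,"dy": 0,"dz": 0,"yaw": 0,"fingers": 0.01},
  ],
)

```text
t: 18.65
tcp_pos: [519.0, 56.3, 102.5]
eef_rot: [0.0, 0.111, 0.994, 0.0]
force: [1.6, -0.4, -1.1]
grip_width: 20.3
```

>>> play_rows(
  motion=[
    {"dx": 0,"dy": 0,"dz": -0.001,"yaw": 0,"fingers": 0.01},
    {"dx": 0,"dy": 0,"dz": 0,"yaw": 0,"fingers": 0.01},
    {"dx": 0,"dy": 0,"dz": 0,"yaw": 0,"fingers": 0.01},
  ],
)

```text
t: 18.95
tcp_pos: [519.0, 56.3, 101.7]
eef_rot: [0.0, 0.111, 0.994, 0.0]
force: [1.5, -0.4, -0.3]
grip_width: 20.4
```

>>> play_rows(
  motion=[
    {"dx": 0,"dy": 0,"dz": -0.0005,"yaw": 0,"fingers": 0.01},
    {"dx": 0,"dy": 0,"dz": 0,"yaw": 0,"fingers": 0.01},
    {"dx": 0,"dy": 0,"dz": 0,"yaw": 0,"fingers": 0.01},
  ],
)

```text
t: 19.25
tcp_pos: [519.1, 56.3, 101.6]
eef_rot: [0.0, 0.111, 0.994, 0.0]
force: [-0.1, 0.4, 5.0]
grip_width: 20.6
```

>>> play_rows(
  motion=[
    {"dx": 0,"dy": 0,"dz": -0.0005,"yaw": 0,"fingers": 0.01},
    {"dx": 0,"dy": 0,"dz": 0,"yaw": 0,"fingers": 0.01},
    {"dx": 0,"dy": 0,"dz": 0,"yaw": 0,"fingers": 0.01},
  ],
)

```text
t: 19.55
tcp_pos: [519.1, 56.3, 101.5]
eef_rot: [0.0, 0.111, 0.994, 0.0]
force: [-0.8, -0.1, 8.5]
grip_width: 20.6
```

Stiff stop at T=101.5 (8.5 N), 12 mm below the ring contact: the shoulder is on the disc. Releasing gently and retreating straight up.

>>> play_rows(
  motion=[
    {"dx": 0,"dy": 0,"dz": 0,"yaw": 0,"fingers": 0.024},
    {"dx": 0,"dy": 0,"dz": 0,"yaw": 0,"fingers": 0.03},
    {"dx": 0,"dy": 0,"dz": 0,"yaw": 0,"fingers": 0.04},
    {"dx": 0,"dy": 0,"dz": 0,"yaw": 0,"fingers": 0.045},
    {"dx": 0,"dy": 0,"dz": 0,"yaw": 0,"fingers": 0.045},
    {"dx": 0,"dy": 0,"dz": 0,"yaw": 0,"fingers": 0.045},
  ],
)

```text
t: 20.15
tcp_pos: [518.8, 56.3, 100.5]
eef_rot: [-0.0, 0.111, 0.994, 0.0]
force: [0.4, 0.3, 0.5]
grip_width: 44.9
```

>>> play_rows(
  motion=[
    {"dx": 0,"dy": 0,"dz": 0.005,"yaw": 0,"fingers": 0.045},
    {"dx": 0,"dy": 0,"dz": 0.01,"yaw": 0,"fingers": 0.045},
    {"dx": 0,"dy": 0,"dz": 0.015,"yaw": 0,"fingers": 0.045},
    {"dx": 0,"dy": 0,"dz": 0.02,"yaw": 0,"fingers": 0.045},
    {"dx": 0,"dy": 0,"dz": 0.02,"yaw": 0,"fingers": 0.045},
    {"dx": 0,"dy": 0,"dz": 0.02,"yaw": 0,"fingers": 0.045},
    {"dx": 0,"dy": 0,"dz": 0.01,"yaw": 0,"fingers": 0.045},
    {"dx": 0,"dy": 0,"dz": 0,"yaw": 0,"fingers": 0.045},
    {"dx": 0,"dy": 0,"dz": 0,"yaw": 0,"fingers": 0.045},
  ],
)

```text
t: 21.05
tcp_pos: [518.8, 56.3, 200.4]
eef_rot: [-0.0, 0.111, 0.994, 0.0]
force: [0.8, 0.3, -0.3]
grip_width: 45.3
```

```bash
python3 - <<'E'
from h import *
f=manip.grab_frame("wrist");s=manip.grab_frame("scene");o=manip.get_obs();print(np.round(o["tcp_pos"],1),np.round(o["force"],1),o["t"],o["grip_width"])
d=[(np.round(manip.tip_of(c,"pin_centre")[0]["location"],1)) if manip.tip_of(c,"pin_centre") else None for c in("wrist","scene")];print(d)
if d[0] is not None: print(at_z(f,d[0],139).round(1))
for z in(115,139,163,127+48): print(z,proj(f,[519,56.3,z]).round(),proj(s,[519,56.3,z]).round())
a=cv2.resize(s["color"][170:270,240:360],(480,400),interpolation=cv2.INTER_CUBIC);b=cv2.resize(f["color"],(320,400)) 
b=cv2.resize(f["color"][140:390,225:425],(320,400))
cv2.imwrite("pics/s9.png",np.clip(np.hstack([a,b]).astype(float)*1.2,0,255).astype(np.uint8)[:,:,::-1])
E
```

```text
[518.2  56.3 199.5] [ 0.2 -0.2  0.5] 21.15 45.02916214871834
[array([589.7, 106.4]), array([310.5, 218.5])]
[479.1 209.6 139. ]
115 [324. 227.] [314. 224.]
139 [324. 238.] [314. 217.]
163 [324. 251.] [314. 211.]
175 [324. 259.] [314. 208.]
```

View pics/s9.png

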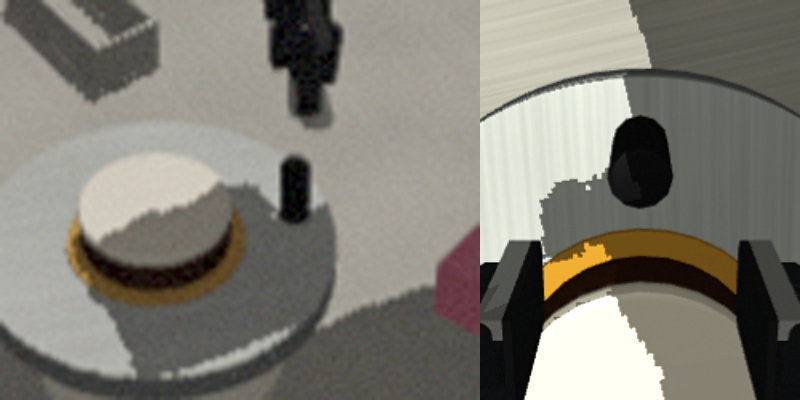

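The pin stands upright in the disc: knob base at scene (314,225), top at (314,209), against a predicted (314,224) and (314,211) when fully home. The gripper is clear, so I'm handing in.

```bash
python3 -c "
from h import *
print(manip.hand_in())"
```

```text
the job is handed in; nothing more can be done
None
```

The index pin is fully home in the turntable and the job is handed in. I took it from the white rack, put it through the disc's hole, and turned the disc about 37° with about 5 N on the ring, until the pin dropped into a ring hole. I then pushed it down 12 mm to a firm stop and only then let go.

**Last checks:**
- **Seating:** the stop was stiff at 8.5 N, with the knob's underside on the disc. Before letting go I did not try to turn the disc to test the lock.
- **Pictures:** the scene view after release shows the pin upright, knob base and top within 2 pixels of where they should be when fully home. The gripper was about 100 mm higher and touching nothing.
- **Time and force:** about 21 s used. The largest force I read was 8.5 N.

**What failed or disagreed:**
- **First grasp:** it slipped off the knob and left the pin standing in the rack. The real finger tips sat about 30 mm higher than the reported tool point, so I gripped again about 30 mm lower and it held.
- **Opening reading:** the gripper read about 20.5 mm on the 22 mm knob.
- **Trained networks:** in the last wrist picture the pin network pointed at something else, so I ignored it. Its scene result was about 4 pixels off.

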